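# Square a pack of drilled blanks in the drilling jig and pin it

### The arm

A 6-joint arm with a two-finger parallel gripper is mounted at the origin on the work surface. World frame = base frame: x ahead of the robot, y to its left, z up, the work surface at z = 0. Lengths are in m, angles in rad, forces in N, time in s.
With the tool pointing down it reaches from about 0.3 to 0.875 m from the base axis. Payload 6.4 kg.
Tool frame: the origin (TCP) lies at the very end of the fingers, on their centre line; the grasp point (between the pads) lies 19 mm behind it; z points along the fingers, y is the direction in which the jaws open and shut (so a half turn about z gives the same grasp; the last joint's range is limited). The gripper opens to 85 mm and grips with 20 to 120 N. Pads are 22 mm wide; open, the fingers measure 114 mm over their backs; the gripper's body (76 mm by 85 mm) begins 54 mm behind the grasp point. The pads swing forward as they close: fully open they stand 13 mm farther back than shut.
Start: joints at [-1.33, 0.181, 1.607, -0, 1.354, -0.206], TCP at [0.248, -0.519, 0.231] pointing down, gripper open.
Joint ranges: [-2.99, 2.99], [-0.89, 2.07], [0.3, 2.58], [-1.14, 4.28], [0, 2.63], [-3.12, 3.12]. Speed limits (rad/s): [2.57, 2.57, 3.01, 3.14, 3.14, 3.14].

### API

Orientations are given as a rotation vector (axis times angle).
In Python, from bench import ctrl gives the robot as it stands. The module is installed in compiled form; this text tells all that it offers.
- The arm moves only by the tool move_arm, never from a script. Its argument "targets" is a list that holds one entry, the list of rows, each a list of 6 numbers: the shift along the tool's x, y, z in cm, then the turn, a rotation vector about the tool's x, y, z in degrees. A call has 1 to 8 rows; each row is the pose to reach, as a shift and turn from the pose commanded when the call began, along the tool's axes at that moment; what a row does not reach only later rows make up. A row lasts 1/10 s, in which the tool goes at most 50 mm and 8.59 degrees, less where a joint would pass 70% of its speed; a pose out of reach is approached as far as the arm can. A call with a gripper value outside its range is refused whole. "fingers" is the finger opening in cm, from 0 to 8.54, set as the call begins (left out, the last holds). The fingers move at their own pace and stop on an object; "force" is the grip in N (left out, the last holds). Time passes only in rows, so rows that repeat a pose let the fingers close. It gives the time, the measured TCP pose, the force and the opening at its end, in the units of the state.
- ctrl.read_state(): the state, without advancing time (a new reading comes with each control period).
- ctrl.capture(name): name is "scene" or "top"; returns a dict with "frame" (384x512x3 uint8, red, green, blue), "fx", "fy", "cx", "cy" (pixels), "R" (3x3) and "t" (3): a world point X has camera coordinates R X + t. Camera axes: x right, y down, z forward; pixel columns grow to the right and rows downward; lengths in m; the calibration is good to about 2 mm. A picture is of the moment at which its call begins. There is no depth.
- ctrl.job_done(): hands the job in, once; it reports no verdict.
Trained networks look in a picture, given as the dict that the camera call returned (one of the last four; its "shot" number tells which), for a name from the list of things; names that differ only in an ending like _2 or _b are one class to them, and where a whole thing is asked for, a point or a joint stands for the part that bears it (a point fixed in the world has none). Each returns a list of dicts, best first, with "conf" (0 to 1); they miss things now and then, are a little off and sometimes report something else, mostly with a low value. They report only what shows in the picture. A call takes as long as a camera call.
- ctrl.cut_out(picture, target): "pixels" (384x512 bool, what is visible of it) and "bbox" ([centre column, centre row, width, height] in pixels, round what is visible of it).
The state is a dict: "time": time; "joint_pos": joint angles; "dq": joint speeds; "effort": joint torques, N m; "position": TCP position; "orientation": TCP orientation; "contact_force": force on the tool from outside, world axes, zero at the start; "torque": the same for the moment, N m; "opening": finger opening in m.
Only numpy, scipy, OpenCV 4.12 (cv2) and the standard library are available. Lean on these libraries where they do the work, as an engineer would, in place of code of your own. Each camera call takes 0.05 s, during which the arm holds its last target.

### The job

Three drilled wooden blanks lie askew on top of one another in the drilling jig. Slide the whole pack square and flush against both fences, then take the red-knobbed pin from the rack and push it down through all three blanks into the jig until it snaps in and its knob sits flat on the pack. Work by feel and do not force anything, let go and back away, and leave the black-knobbed pin, the stain jar and the brush where they are.

Things in the scene. Friction and masses are not known exactly. Their poses are not given: they have to be found in the camera images.
- jig: drilling jig screwed to the bench, does not move: plywood base 200 (x) x 220 (y) x 24 mm with two dark fences in an L. Origin at the centre of its underside. The base is clear and flat, 24 mm above the bench, on the -x and +y sides of the pack. Blanks flush against both fences have their centres at x = +25, y = -10 mm and their holes over the bore
- long_fence (a point): middle of the long fence's inner face, which is at x = +60 mm in the jig's frame and looks to its -x; the fence runs from y = -48 to +72 mm, 20 mm thick and 28 mm high (top 52 mm above the bench). The axes are the jig's
- short_fence (a point): middle of the short fence's inner face, which is at y = -60 mm in the jig's frame and looks to its +y; the fence runs from x = -32 to +48 mm, 20 mm thick and 28 mm high, with an open chip gap in the corner between the fences. The axes are the jig's
- bore (a point): mouth of the bore in the jig base, 24 mm above the bench, at x = +25, y = -20 mm in the jig's frame; 13 mm in diameter, straight through the base; inside it, 10 mm below the mouth, a spring ball on the +y side snaps into the groove of the pin; the nose meets the ball with the tip 14 to 11 mm above the bench, and a push of about 5 N takes it past
- blank_low: pale wooden blank, lowest of the pack, on the jig base: 70 (x) x 100 (y) x 12 mm, about 55 g, loose; origin at the centre of its underside, axes along its edges. At the start it lies 12 to 25 mm short of the long fence, 9 to 21 mm short of the short fence and up to 12 degrees askew
- blank_low_hole (a point): centre of the hole in the pale blank at its upper face: 13 mm in diameter, straight through, at x = 0, y = -10 mm in the blank's frame, so 35 mm from the edge that goes to the long fence and 40 mm from the end that goes to the short fence
- blank_mid: dark brown wooden blank, in the middle of the pack: 70 (x) x 100 (y) x 12 mm, about 55 g, loose; origin at the centre of its underside, axes along its edges. At the start it lies 12 to 25 mm short of the long fence, 9 to 21 mm short of the short fence and up to 12 degrees askew
- blank_mid_hole (a point): centre of the hole in the dark brown blank at its upper face: 13 mm in diameter, straight through, at x = 0, y = -10 mm in the blank's frame, so 35 mm from the edge that goes to the long fence and 40 mm from the end that goes to the short fence
- blank_top: mid brown wooden blank, on top of the pack: 70 (x) x 100 (y) x 12 mm, about 55 g, loose; origin at the centre of its underside, axes along its edges. At the start it lies 12 to 25 mm short of the long fence, 9 to 21 mm short of the short fence and up to 12 degrees askew
- blank_top_hole (a point): centre of the hole in the mid brown blank at its upper face: 13 mm in diameter, straight through, at x = 0, y = -10 mm in the blank's frame, so 35 mm from the edge that goes to the long fence and 40 mm from the end that goes to the short fence
- rack: block of wood 70 (x) x 150 (y) x 60 mm that does not move, with two upright holes at y = -40 and +40 mm that hold the two pins; origin at the centre of its underside
- pin: long steel pin with the red knob, 90 mm tall, 70 g, standing in either hole of the rack with its knob resting on the rack. Shank 12 mm in diameter, 54 mm long, with a 3 mm tapered nose (9 mm at the tip) and a groove 5 to 11 mm above the tip. Origin at the centre of the tip, z up along the pin. Home, the tip is 6 mm above the bench, the knob's underside 60 mm
- pin_shoulder (a point): centre of the underside of the red knob, 54 mm above the pin's tip; the knob is round, 24 mm in diameter and 36 mm high
- short_pin: short pin with a black knob of the same size, shank 30 mm long, in the rack's other hole; leave it there. Origin at the centre of its tip
- stain_jar: amber glass jar with a red lid, 68 mm in diameter and 85 mm high, standing on the bench; leave it. Origin at the centre of its underside
- brush: flat brush with a wooden handle, about 200 mm long, lying on the bench; leave it. Origin near its middle, x along it

How it is judged:
By the outcome, as a careful person would: the job done as asked, in the order asked, and still so for the second after the job is handed in, with the robot touching nothing.
It also fails if it takes over 72 s, if anything falls off the work surface, if the arm or the gripper's body presses on something with over 40 N, if the wrist force passes 120 N, or if a joint passes its speed limit or range.

## Working session

There is one attempt and no reset: what is moved stays moved. The work goes in short steps, Python scripts to look and compute and a tool call to move; the robot and the scene stay as the last step left them, time stands still between calls to the robot, and variables do not carry over. Pictures are saved under pics/ and viewed, and the job is handed in when it is done.

Besides the shell and the picture viewer there is one more tool, called after "Call:" as a command line: name --argument value ..., lists and objects as JSON in quotes. move_arm: Moves the arm, as the interface text tells. Its arguments: {"type":"object","properties":{"targets":{"type":"array","items":{"type":"array","items":{"type":"array","items":{"type":"number"}}}},"fingers":{"type":"number"},"force":{"type":"number"}},"required":["targets"]}

```bash
mkdir -p pics; ls
cat > h.py <<'E'
import numpy as np, cv2
from scipy.spatial.transform import Rotation as Rn
from bench import ctrl
def cap(n,f=None):
    p=ctrl.capture(n)
    if f: cv2.imwrite('pics/'+f,cv2.cvtColor(p['frame'],cv2.COLOR_RGB2BGR))
    return p
def ray(p,uv,z):
    R=np.array(p['R']);t=np.array(p['t']);c=-R.T@t
    d=R.T@np.array([(uv[0]-p['cx'])/p['fx'],(uv[1]-p['cy'])/p['fy'],1])
    return c+d*(z-c[2])/d[2]
def proj(p,X):
    q=np.array(p['R'])@np.array(X)+np.array(p['t']);return q[0]/q[2]*p['fx']+p['cx'],q[1]/q[2]*p['fy']+p['cy']
E
python3 - <<'E'
from h import *
s=ctrl.read_state();print(s)
for n in['scene','top']:
    p=cap(n,n+'0.png');print(n,p['fx'],p['cx'],p['cy'],-np.array(p['R']).T@p['t'],np.array(p['R'])[2])
    for k in['jig','blank_low','blank_mid','blank_top','rack','pin','short_pin','stain_jar','brush']:
        print(k,[(round(d['conf'],2),np.round(d['bbox'])) for d in ctrl.cut_out(p,k)][:3])
E
```

```text
pics
{'time': 0.0, 'joint_pos': array([-1.33030950e+00,  1.81566624e-01,  1.60801963e+00,  8.18783247e-06,
        1.35381952e+00, -2.06291037e-01]), 'dq': array([ 3.10988985e-04, -5.68870156e-04,  1.99793792e-04, -7.67233902e-05,
       -1.06399041e-03, -3.49345144e-04]), 'effort': array([ 3.31126948e-04, -4.44866216e+01, -3.51335013e+01, -3.16581563e-04,
        9.11179843e-03,  2.68685426e-05]), 'position': array([ 0.24832064, -0.51798764,  0.23036417]), 'orientation': array([-3.06176392e+00, -6.95570305e-01,  3.61166730e-05]), 'contact_force': array([-0.20039612,  0.31162895,  0.10642215]), 'torque': array([0.00618654, 0.01885357, 0.03529828]), 'opening': 0.08547481178139345}
scene 399.93991552179233 254.57854721054122 195.94015594271613 [1.26488992 0.29603505 0.62870266] [-0.77212028 -0.25043458 -0.58404863]
jig [(0.71, array([241., 233., 124.,  85.])), (0.32, array([243., 231.,  54.,  16.]))]
blank_low [(0.57, array([234., 228.,  39.,  21.])), (0.5, array([264., 232.,  13.,   8.]))]
blank_mid [(0.42, array([234., 228.,  42.,  17.]))]
blank_top [(0.95, array([245., 219.,  51.,  
[... 174 characters left out ...]
44.]))]
short_pin [(0.56, array([168., 164.,  10.,  16.]))]
stain_jar [(0.73, array([394., 211.,  33.,  43.]))]
brush [(0.89, array([111., 232.,  75.,  54.]))]
top 353.80354394137385 258.78737317386583 190.3239014335021 [0.42324997 0.06385152 1.0416642 ] [ 0.12662697 -0.00901729 -0.99190942]
jig [(0.93, array([261., 182.,  90.,  83.]))]
blank_low []
blank_mid [(0.64, array([247., 184.,   6.,   4.]))]
blank_top []
rack [(0.69, array([366., 223.,  59.,  34.]))]
pin [(0.4, array([385., 220.,  15.,   8.]))]
short_pin [(0.73, array([386., 220.,  13.,   7.])), (0.5, array([358., 225.,  11.,   3.]))]
stain_jar [(0.68, array([145., 227.,  34.,  26.]))]
brush [(0.88, array([361., 152.,  30.,  63.]))]
```

Run:
```python
import cv2
a=cv2.imread('pics/top0.png');b=cv2.imread('pics/scene0.png')
cv2.imwrite('pics/t1.png',cv2.resize(a[125:265,120:420],None,fx=2.66,fy=2.66,interpolation=cv2.INTER_CUBIC))
cv2.imwrite('pics/t2.png',cv2.resize(a[135:235,205:315],None,fx=6,fy=6,interpolation=cv2.INTER_CUBIC))
cv2.imwrite('pics/s1.png',cv2.resize(b[130:290,60:420],None,fx=2.2,fy=2.2,interpolation=cv2.INTER_CUBIC))
cv2.imwrite('pics/s2.png',cv2.resize(b[185:285,175:310],None,fx=5.8,fy=5.8,interpolation=cv2.INTER_CUBIC))
```

```text
(no output)
```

View pics/t1.png

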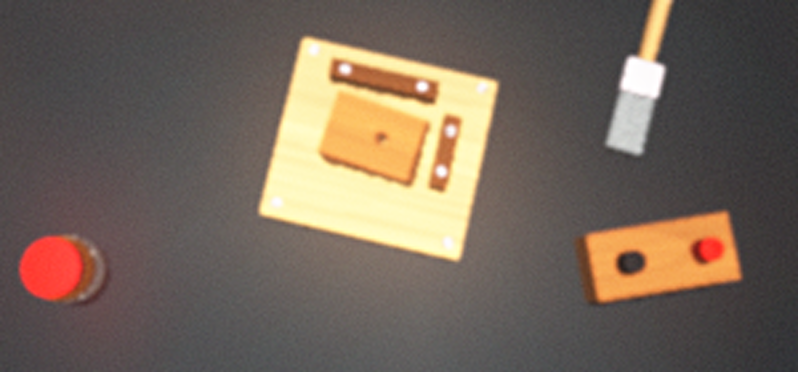

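View pics/t2.png

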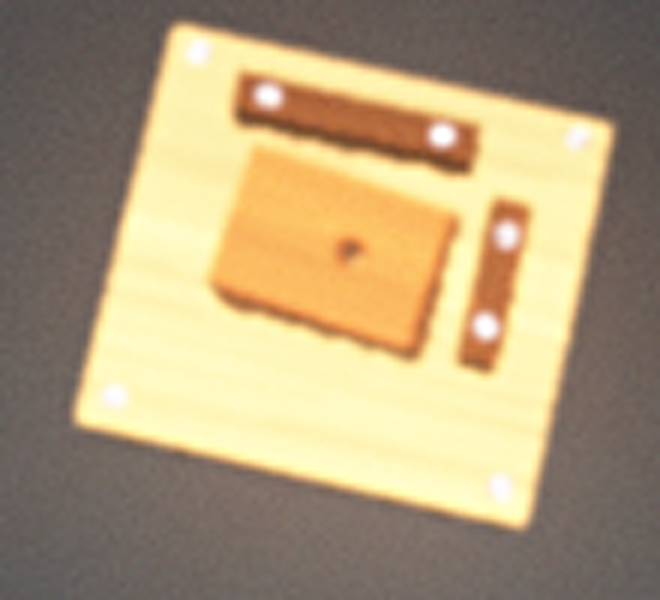

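View pics/s1.png

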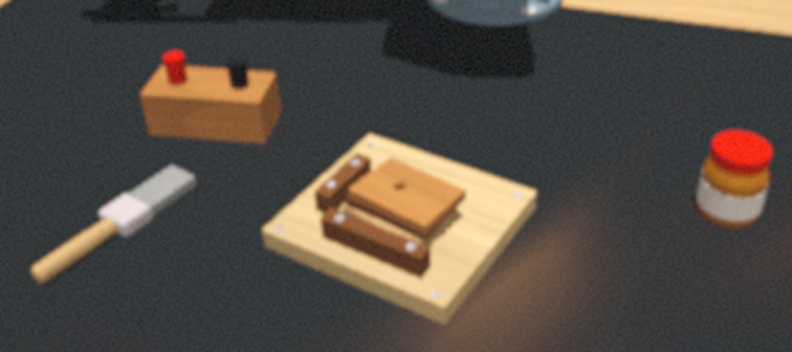

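View pics/s2.png

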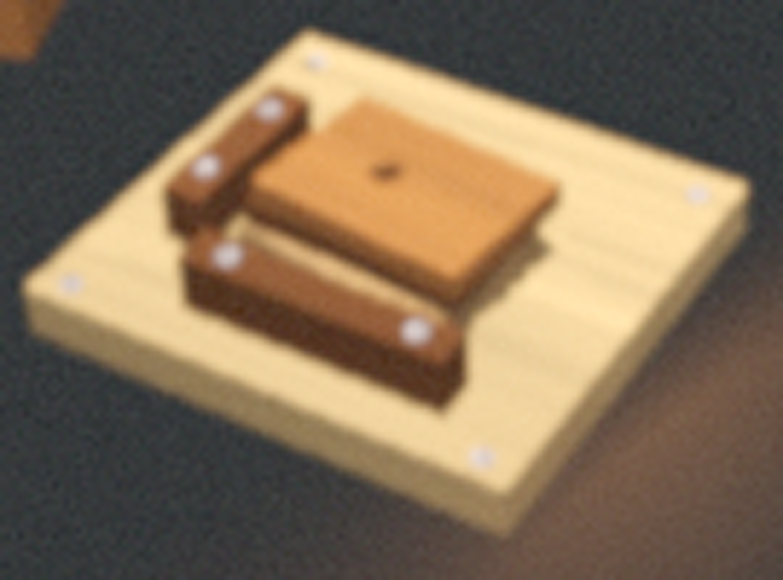

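```bash
cat >> h.py <<'E'
def z2(U,V,k,u0,v0): return ((U+.5)/k-.5+u0,(V+.5)/k-.5+v0)
E
python3 - <<'E'
from h import *
from scipy.optimize import least_squares
T=cap('top');S=cap('scene')
tp=[(175,22),(613,125),(527,527),(75,425)];tj=[(100,110),(100,-110),(-100,-110),(-100,110)]
sp=[(310,32),(748,187),(510,498),(25,288)];sj=[(-100,-110),(-100,110),(100,110),(100,-110)]
ft=[z2(*q,6,205,135) for q in tp];fs=[z2(*q,5.8,175,185) for q in sp]
def W(p,j,z=.024):
    c,s=np.cos(p[2]),np.sin(p[2]);x,y=np.array(j)/1e3
    return [p[0]+c*x-s*y,p[1]+s*x+c*y,z]
def res(p,which):
    r=[]
    if 't' in which:
        for q,j in zip(ft,tj): r+=list(np.subtract(proj(T,W(p,j)),q))
    if 's' in which:
        for q,j in zip(fs,sj): r+=list(np.subtract(proj(S,W(p,j)),q))
    return r
for w in('t','s','ts'):
    o=least_squares(res,[.42,.06,-.2],args=(w,));print(w,o.x.round(4),np.degrees(o.x[2]).round(2),np.round(o.fun,2))
J=o.x
for n in [(255,148),(458,218),(415,352),(212,280),(348,250)]:
    w=ray(T,z2(*n,6,205,135),.06); d=w[:2]-J[:2];c,s=np.cos(J[2]),np.sin(J[2]);print('blanktop top',w.round(4),'jig',(np.array([c*d[0]+s*d[1],-s*d[0]+c*d[1]])*1e3).round(1))
for n in [(365,98),(560,187),(455,275),(250,182),(387,171)]:
    w=ray(S,z2(*n,5.8,175,185),.06); d=w[:2]-J[:2];print('blanktop scene jig',(np.array([c*d[0]+s*d[1],-s*d[0]+c*d[1]])*1e3).round(1))
# red knob via color
for p,nm in((T,'top'),(S,'scene')):
    f=p['frame'].astype(int);m=((f[...,0]>120)&(f[...,1]<70)&(f[...,2]<70)).astype(np.uint8)
    n,l,st,ce=cv2.connectedComponentsWithStats(m)
    for i in range(1,n):
        if st[i,4]>15: print(nm,st[i],ce[i].round(2), 'z.096',ray(p,ce[i],.096).round(4),'z.085',ray(p,ce[i],.085).round(4))
    print(nm,'black', ray(p,(z2(630,262,2.66,120,125) if nm=='top' else z2(238,70,2.2,60,130)),.096).round(4))
s=ctrl.read_state();print(Rn.from_rotvec(s['orientation']).as_matrix().round(3))
E
```

```text
t [ 0.5835  0.0436 -0.2311] -13.24 [ 0.02  0.79 -0.17  0.17 -0.33 -0.33  0.47 -0.57]
s [ 0.5865  0.0461 -0.2353] -13.48 [-0.12  0.81  0.24  0.16 -0.3  -0.7   0.21  0.12]
ts [ 0.5847  0.0449 -0.2331] -13.36 [-0.31  0.36 -0.55 -0.12 -0.85 -0.67 -0.   -1.06 -0.42  0.38 -0.14 -0.46
 -0.47 -1.48  0.09 -0.39]
blanktop top [0.6373 0.0876 0.06  ] jig [41.3 53.8]
blanktop top [ 0.6035 -0.0077  0.06  ] jig [ 30.5 -46.8]
blanktop top [0.5402 0.0131 0.06  ] jig [-35.9 -41.1]
blanktop top [0.5744 0.1078 0.06  ] jig [-24.5  58.8]
blanktop top [0.5884 0.0441 0.06  ] jig [3.8 0.1]
blanktop scene jig [-31.6 -33.3]
blanktop scene jig [-20.3  64.7]
blanktop scene jig [45.1 56. ]
blanktop scene jig [ 37.5 -42.5]
blanktop scene jig [4.8 0.6]
top [132  86  26  24 497] [144.28  97.7 ] z.096 [0.8046 0.3724 0.096 ] z.085 [0.809 0.376 0.085]
top [127 215  25  22 342] [138.   225.93] z.096 [0.4498 0.3761 0.096 ] z.085 [0.4501 0.3797 0.085 ]
top [380 215  11   9  73] [385.16 218.59] z.096 [ 0.4666 -0.2826  0.096 ] z.085 [ 0.4671 -0.2866  0.085 ]
top black [ 0.4547 -0.2053  0.096 ]
scene [133 152  11  16 129] [139.09 159.1 ] z.096 [ 0.4877 -0.2743  0.096 ] z.085 [ 0.4717 -0.286   0.085 ]
scene [383 188  29  22 492] [396.43 198.34] z.096 [0.4799 0.3758 0.096 ] z.085 [0.4636 0.3775 0.085 ]
scene [374 345  46  39 614] [395.34 365.32] z.096 [0.8993 0.3846 0.096 ] z.085 [0.8917 0.3864 0.085 ]
scene black [ 0.4778 -0.195   0.096 ]
[[ 0.902  0.432 -0.   ]
 [ 0.432 -0.902  0.   ]
 [-0.    -0.    -1.   ]]
```

View pics/scene0.png

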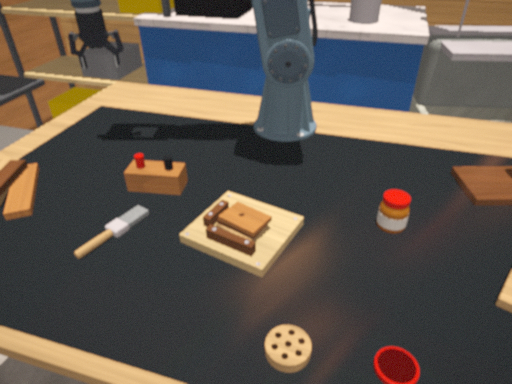

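View pics/top0.png

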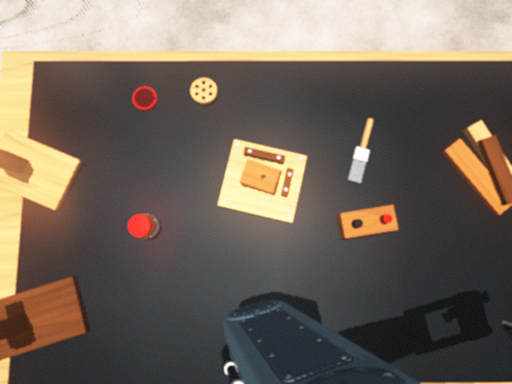

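```bash
cat >> h.py <<'E'
J=np.array([.585,.045,np.radians(-13.36)])
def jw(x,y):
    c,s=np.cos(J[2]),np.sin(J[2]);return J[0]+c*x-s*y,J[1]+s*x+c*y
def wj(x,y):
    c,s=np.cos(J[2]),np.sin(J[2]);a,b=x-J[0],y-J[1];return round((c*a+s*b)*1e3,2),round((-s*a+c*b)*1e3,2)
def go(x,y,z,yaw):
    s=ctrl.read_state();R=Rn.from_rotvec(s['orientation']).as_matrix()
    d=R.T@(np.array([x,y,z])-s['position'])*100
    Rt=np.array([[np.cos(yaw),np.sin(yaw),0],[np.sin(yaw),-np.cos(yaw),0],[0,0,-1]])
    r=np.degrees(Rn.from_matrix(R.T@Rt).as_rotvec())
    print('row',d.round(2).tolist()+r.round(2).tolist(),'j6',s['joint_pos'][5].round(2))
def st():
    s=ctrl.read_state();R=Rn.from_rotvec(s['orientation']).as_matrix();p=s['position']
    c,q=np.cos(J[2]),np.sin(J[2]);f=s['contact_force']
    print('t',round(s['time'],2),'pos',p.round(4),'jig',wj(p[0],p[1]),'yaw',np.degrees(np.arctan2(R[1,0],R[0,0])).round(2),'Fjig',np.round([c*f[0]+q*f[1],-q*f[0]+c*f[1],f[2]],2),'open',s['opening'].round(4))
E
python3 -c "
from h import *
x,y=jw(-.062,0);print(x,y);go(x,y,.12,J[2])"
```

```text
0.5246778792349283 0.0593262607265159
row [49.88, -40.18, 11.13, -0.0, 0.0, 38.96] j6 -0.21
```

Call:
move_arm --targets '[[[49.88,-40.18,2,0,0,38.96],[49.88,-40.18,2,0,0,38.96],[49.88,-40.18,2,0,0,38.96],[49.88,-40.18,2,0,0,38.96],[49.88,-40.18,2,0,0,38.96],[49.88,-40.18,2,0,0,38.96],[49.88,-40.18,2,0,0,38.96],[49.88,-40.18,2,0,0,38.96]]]' --fingers 5 --force 30

```text
time: 1.9
position: [0.4196, -0.1602, 0.2193]
orientation: [3.12, -0.366, 0.002]
contact_force: [1.4, -0.4, -0.6]
opening: 0.0498
```

```bash
python3 -c "
from h import *
st();x,y=jw(-.062,0);go(x,y,.12,J[2])"
```

```text
Traceback (most recent call last):
  File "h.py", line 29, in st
    print('t',round(s['time'],2),'pos',p.round(4),'jig',wj(p[0],p[1]),'yaw',np.degrees(np.arctan2(R[1,0],R[0,0])).round(2),'Fjig',np.round([c*f[0]+q*f[1],-q*f[0]+c*f[1],f[2]],2),'open',s['opening'].round(4))
                                                                                                                                                                                         ^^^^^^^^^^^^^^^^^^
AttributeError: 'float' object has no attribute 'round'
```

```bash
sed -i "s/s\['opening'\].round(4)/round(s['opening'],4)/" h.py; python3 -c "
from h import *
st();x,y=jw(-.062,0);go(x,y,.12,J[2])"
```

```text
t 1.9 pos [ 0.4196 -0.1602  0.2193] jig (np.float64(-113.49), np.float64(-237.91)) yaw -13.38 Fjig [ 1.42 -0.04 -0.58] open 0.0498
row [5.13, -23.8, 9.93, 0.02, -0.06, -0.02] j6 1.17
```

Call:
move_arm --targets '[[[5.13,-23.8,6,0,0,0],[5.13,-23.8,6,0,0,0],[5.13,-23.8,6,0,0,0],[5.13,-23.8,6,0,0,0],[5.13,-23.8,9.9,0,0,0],[5.13,-23.8,14,0,0,0],[5.13,-23.8,15,0,0,0],[5.13,-23.8,15,0,0,0]]]'

```text
time: 2.7
position: [0.5211, 0.0587, 0.0656]
orientation: [3.12, -0.363, -0.011]
contact_force: [0.1, 0.0, 0.5]
opening: 0.05
```

```bash
python3 -c "
from h import *
st();x,y=jw(-.062,0);go(x,y,.034,J[2])
cap('scene','a.png');cap('top','b.png')
a=cv2.imread('pics/b.png')[110:240,190:330];b=cv2.imread('pics/a.png')[140:285,170:330]
cv2.imwrite('pics/c.png',np.hstack([cv2.resize(a,(400,371),interpolation=2),cv2.resize(b,(400,371),interpolation=2)]))"
```

```text
t 2.7 pos [0.5211 0.0587 0.0656] jig (np.float64(-65.36), np.float64(-1.41)) yaw -13.28 Fjig [0.08 0.03 0.46] open 0.05
row [0.36, -0.14, 3.15, 0.05, 0.41, 0.08] j6 1.69
```

View pics/c.png

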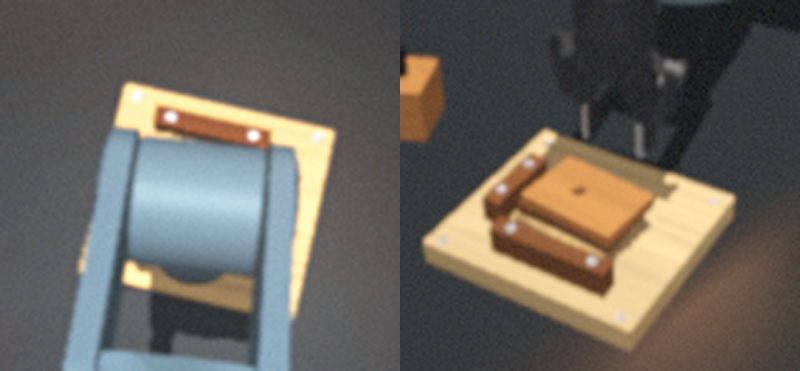

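Call:
move_arm --targets '[[[0,0,2,0,0,0],[0,0,3,0,0,0],[0,0,3.2,0,0,0],[0,0,3.2,0,0,0],[0,0,3.2,0,0,0]]]'

```text
time: 3.3
position: [0.5247, 0.0574, 0.038]
orientation: [-3.12, 0.366, -0.002]
contact_force: [0.7, -0.2, -0.1]
opening: 0.0501
```

```bash
python3 -c "
from h import *
st()"
```

```text
t 3.3 pos [0.5247 0.0574 0.038 ] jig (np.float64(-61.58), np.float64(-1.85)) yaw -13.38 Fjig [ 0.75  0.01 -0.07] open 0.0501
```

Call:
move_arm --targets '[[[0,0,0.5,0,0,0],[0,0,1.0,0,0,0],[0,0,1.2,0,0,0],[0,0,1.2,0,0,0]]]'

```text
time: 3.7
position: [0.5235, 0.0578, 0.0244]
orientation: [-3.12, 0.365, 0.002]
contact_force: [0.3, -0.2, -0.4]
opening: 0.05
```

Call:
move_arm --targets '[[[0,0,0.1,0,0,0],[0,0,0.2,0,0,0],[0,0,0.2,0,0,0]]]'

```text
time: 4.0
position: [0.5239, 0.0577, 0.0229]
orientation: [-3.12, 0.365, 0.0]
contact_force: [-0.6, 0.3, -0.0]
opening: 0.0501
```

```bash
python3 -c "
from h import *
st()"
```

```text
t 4.0 pos [0.5239 0.0577 0.0229] jig (np.float64(-62.39), np.float64(-1.77)) yaw -13.36 Fjig [-0.64  0.17 -0.04] open 0.0501
```

Call:
move_arm --targets '[[[0,0,0.1,0,0,0],[0,0,0.2,0,0,0],[0,0,0.2,0,0,0]]]'

```text
time: 4.3
position: [0.524, 0.0576, 0.021]
orientation: [-3.12, 0.366, -0.0]
contact_force: [-0.1, -0.7, -0.1]
opening: 0.0501
```

Call:
move_arm --targets '[[[0,0,0.1,0,0,0],[0,0,0.2,0,0,0],[0,0,0.2,0,0,0]]]'

```text
time: 4.6
position: [0.5241, 0.0577, 0.0209]
orientation: [3.12, -0.365, -0.001]
contact_force: [-9.8, 0.3, 20.9]
opening: 0.0499
```

Call:
move_arm --targets '[[[0,0,-0.4,0,0,0],[0.5,0,-0.4,0,0,0],[1.0,0,-0.4,0,0,0],[1.5,0,-0.4,0,0,0],[2.0,0,-0.4,0,0,0],[2.5,0,-0.4,0,0,0],[3.0,0,-0.4,0,0,0],[3.0,0,-0.4,0,0,0]]]'

```text
time: 5.4
position: [0.5539, 0.0505, 0.0229]
orientation: [3.12, -0.366, 0.001]
contact_force: [-0.4, 0.1, 0.4]
opening: 0.0501
```

```bash
python3 -c "
from h import *
st()
b=cap('scene')['frame'][140:285,170:330][...,::-1]
cv2.imwrite('pics/d.png',cv2.resize(b,(640,580),interpolation=2))"
```

```text
t 5.4 pos [0.5539 0.0505 0.0229] jig (np.float64(-31.54), np.float64(-1.84)) yaw -13.37 Fjig [-0.45 -0.02  0.41] open 0.0501
```

View pics/d.png

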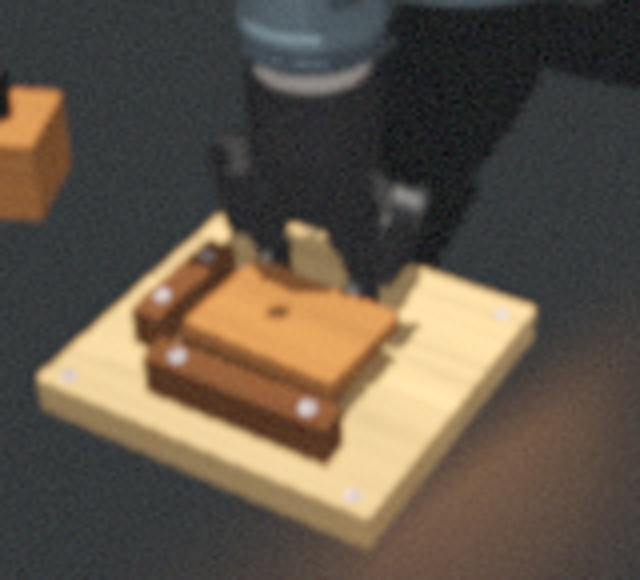

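Call:
move_arm --targets '[[[0.3,0,0,0,0,0],[0.6,0,0,0,0,0],[0.8,0,0,0,0,0],[0.8,0,0,0,0,0]]]'

```text
time: 5.85
position: [0.5613, 0.0488, 0.023]
orientation: [-3.12, 0.366, -0.001]
contact_force: [0.3, 0.7, -0.5]
opening: 0.05
```

Call:
move_arm --targets '[[[0.1,0,0,0,0,0],[0.2,0,0,0,0,0],[0.2,0,0,0,0,0]]]'

```text
time: 6.15
position: [0.5627, 0.0485, 0.0229]
orientation: [-3.12, 0.365, 0.001]
contact_force: [-1.3, 0.3, 1.3]
opening: 0.0495
```

```bash
python3 -c "
from h import *
st()"
```

```text
t 6.15 pos [0.5627 0.0485 0.0229] jig (np.float64(-22.48), np.float64(-1.78)) yaw -13.36 Fjig [-1.36  0.01  1.32] open 0.0495
```

Call:
move_arm --targets '[[[0.1,0,0,0,0,0],[0.1,0,0,0,0,0],[0.1,0,0,0,0,0]]]'

```text
time: 6.45
position: [0.5638, 0.0482, 0.0229]
orientation: [-3.12, 0.365, -0.0]
contact_force: [-1.9, -0.4, -1.3]
opening: 0.0499
```

Call:
move_arm --targets '[[[0.1,0,0,0,0,0],[0.1,0,0,0,0,0],[0.1,0,0,0,0,0]]]'

```text
time: 6.75
position: [0.5641, 0.0482, 0.0229]
orientation: [-3.12, 0.365, 0.002]
contact_force: [-4.7, 1.3, 2.7]
opening: 0.0502
```

```bash
python3 -c "
from h import *
st()"
```

```text
t 6.75 pos [0.5641 0.0482 0.0229] jig (np.float64(-21.07), np.float64(-1.74)) yaw -13.36 Fjig [-4.91  0.15  2.69] open 0.0502
```

Call:
move_arm --targets '[[[0.07,0,0,0,0,0],[0.07,0,0,0,0,0],[0.07,0,0,0,0,0]]]'

```text
time: 7.05
position: [0.5641, 0.0482, 0.0228]
orientation: [-3.12, 0.365, 0.005]
contact_force: [-7.9, 1.4, 4.6]
opening: 0.0505
```

```bash
python3 -c "
from h import *
st()
b=cap('scene')['frame'][140:285,170:330][...,::-1]
cv2.imwrite('pics/e.png',cv2.resize(b,(640,580),interpolation=2))"
```

```text
t 7.05 pos [0.5641 0.0482 0.0228] jig (np.float64(-21.07), np.float64(-1.75)) yaw -13.36 Fjig [-8.04 -0.5   4.58] open 0.0505
```

View pics/e.png

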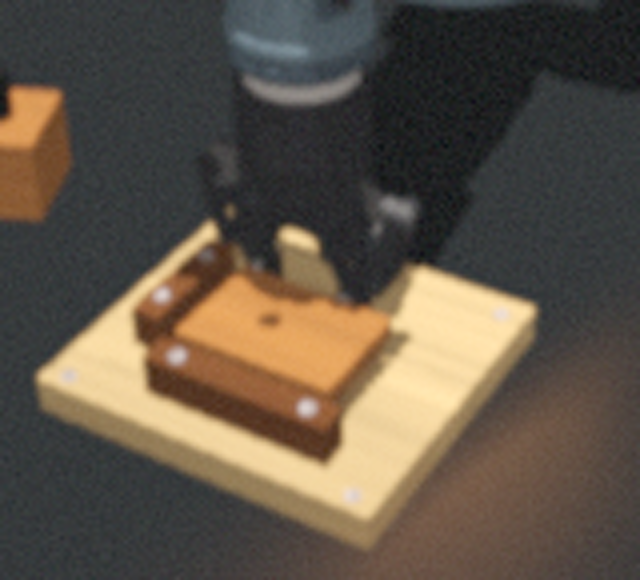

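Call:
move_arm --targets '[[[-1.0,0,0,0,0,0],[-2.0,0,-1,0,0,0],[-2.0,0,-5,0,0,0],[-2.0,0,-7,0,0,0],[-2,0,-7,0,0,0]]]' --fingers 2.0

```text
time: 7.6
position: [0.5492, 0.0521, 0.0969]
orientation: [3.12, -0.365, 0.014]
contact_force: [0.7, -0.5, 0.3]
opening: 0.02
```

```bash
python3 -c "
from h import *
st();x,y=jw(.025,.085);go(x,y,.09,J[2]+np.pi/2)"
```

```text
t 7.6 pos [0.5492 0.0521 0.0969] jig (np.float64(-36.52), np.float64(-1.36)) yaw -13.35 Fjig [ 0.78 -0.33  0.27] open 0.02
row [6.15, -8.63, 0.75, 0.35, -0.44, -89.99] j6 1.68
```

Call:
move_arm --targets '[[[0,-8.6,0,0,0,-30],[5.9,-8.6,0,0,0,-90],[5.9,-8.6,0,0,0,-90],[5.9,-8.6,0,0,0,-90],[5.9,-8.6,0,0,0,-90],[5.9,-8.6,0,0,0,-90],[5.9,-8.6,0,0,0,-90],[5.9,-8.6,0,0,0,-90]]]'

```text
time: 8.4
position: [0.6228, 0.1224, 0.0916]
orientation: [-2.777, -1.469, 0.001]
contact_force: [-0.2, 0.7, -0.4]
opening: 0.0198
```

```bash
python3 -c "
from h import *
st();x,y=jw(.025,.085);go(x,y,.03,J[2]+np.pi/2)"
```

```text
t 8.4 pos [0.6228 0.1224 0.0916] jig (np.float64(18.93), np.float64(84.09)) yaw 55.75 Fjig [-0.36  0.62 -0.37] open 0.0198
row [0.3, 0.54, 6.16, -0.03, 0.02, -20.89] j6 0.61
```

Call:
move_arm --targets '[[[0.3,0.54,0,0,0,-20.9],[0.3,0.54,0,0,0,-20.9],[0.3,0.54,3,0,0,-20.9],[0.3,0.54,5,0,0,-20.9],[0.3,0.54,6.0,0,0,-20.9],[0.3,0.54,6.2,0,0,-20.9],[0.3,0.54,6.2,0,0,-20.9]]]'

```text
time: 9.1
position: [0.6295, 0.1218, 0.0308]
orientation: [-2.471, -1.94, 0.0]
contact_force: [-0.3, -0.5, -0.7]
opening: 0.0199
```

Call:
move_arm --targets '[[[0,0,0.2,0,0,0],[0,0,0.3,0,0,0],[0,0,0.3,0,0,0]]]'

```text
time: 9.4
position: [0.6299, 0.1219, 0.0286]
orientation: [2.47, 1.94, 0.001]
contact_force: [-0.4, -0.4, 0.2]
opening: 0.0201
```

```bash
python3 -c "
from h import *
st();x,y=jw(.025,.085);go(x,y,.026,J[2]+np.pi/2)"
```

```text
t 9.4 pos [0.6299 0.1219 0.0286] jig (np.float64(25.9), np.float64(85.17)) yaw 76.3 Fjig [-0.27 -0.43  0.18] open 0.0201
row [-0.02, -0.09, 0.26, 0.06, -0.01, -0.34] j6 0.25
```

Call:
move_arm --targets '[[[0,0,0.25,0,0,-0.3],[-0.5,-0.1,0.25,0,0,-0.3],[-1,-0.1,0.25,0,0,-0.3],[-1.5,-0.1,0.25,0,0,-0.3],[-2,-0.1,0.25,0,0,-0.3],[-2.5,-0.1,0.25,0,0,-0.3],[-2.9,-0.1,0.25,0,0,-0.3],[-2.9,-0.1,0.25,0,0,-0.3]]]'

```text
time: 10.2
position: [0.6215, 0.0932, 0.0255]
orientation: [2.466, 1.946, -0.0]
contact_force: [0.0, -1.0, 0.4]
opening: 0.0202
```

Call:
move_arm --targets '[[[-0.15,0,0,0,0,0],[-0.3,0,0,0,0,0],[-0.3,0,0,0,0,0]]]'

```text
time: 10.5
position: [0.6209, 0.091, 0.0255]
orientation: [2.465, 1.947, 0.0]
contact_force: [-0.1, 0.6, -0.1]
opening: 0.0199
```

```bash
python3 -c "
from h import *
st();x,y=jw(.025,.051);go(x,y,.026,J[2]+np.pi/2)"
```

```text
t 10.5 pos [0.6209 0.091  0.0255] jig (np.float64(24.34), np.float64(53.02)) yaw 76.6 Fjig [-0.27  0.58 -0.13] open 0.0199
row [-0.2, 0.07, -0.05, 0.01, 0.0, -0.04] j6 0.19
```

Call:
move_arm --targets '[[[-0.1,0,0,0,0,0],[-0.15,0,0,0,0,0],[-0.15,0,0,0,0,0]]]'

```text
time: 10.8
position: [0.6206, 0.0896, 0.0255]
orientation: [2.465, 1.947, 0.0]
contact_force: [-0.9, 0.6, 0.5]
opening: 0.0201
```

Call:
move_arm --targets '[[[-0.1,0,0,0,0,0],[-0.1,0,0,0,0,0],[-0.1,0,0,0,0,0]]]'

```text
time: 11.1
position: [0.6203, 0.0885, 0.0255]
orientation: [2.465, 1.947, -0.0]
contact_force: [0.2, 1.1, -0.4]
opening: 0.0201
```

```bash
python3 -c "
from h import *
st()"
```

```text
t 11.1 pos [0.6203 0.0885 0.0255] jig (np.float64(24.29), np.float64(50.51)) yaw 76.6 Fjig [-0.07  1.1  -0.42] open 0.0201
```

Call:
move_arm --targets '[[[-0.1,0,0,0,0,0],[-0.1,0,0,0,0,0],[-0.1,0,0,0,0,0]]]'

```text
time: 11.4
position: [0.6202, 0.0877, 0.0255]
orientation: [2.465, 1.947, 0.001]
contact_force: [0.5, 1.3, 0.7]
opening: 0.0201
```

Call:
move_arm --targets '[[[-0.1,0,0,0,0,0],[-0.1,0,0,0,0,0],[-0.1,0,0,0,0,0]]]'

```text
time: 11.7
position: [0.6202, 0.0877, 0.0256]
orientation: [-2.465, -1.947, -0.003]
contact_force: [1.7, 5.6, 0.7]
opening: 0.02
```

```bash
python3 -c "
from h import *
st()
b=cap('scene')['frame'][140:285,170:330][...,::-1]
cv2.imwrite('pics/f.png',cv2.resize(b,(640,580),interpolation=2))"
```

```text
t 11.7 pos [0.6202 0.0877 0.0256] jig (np.float64(24.39), np.float64(49.66)) yaw 76.6 Fjig [0.37 5.83 0.72] open 0.02
```

View pics/f.png

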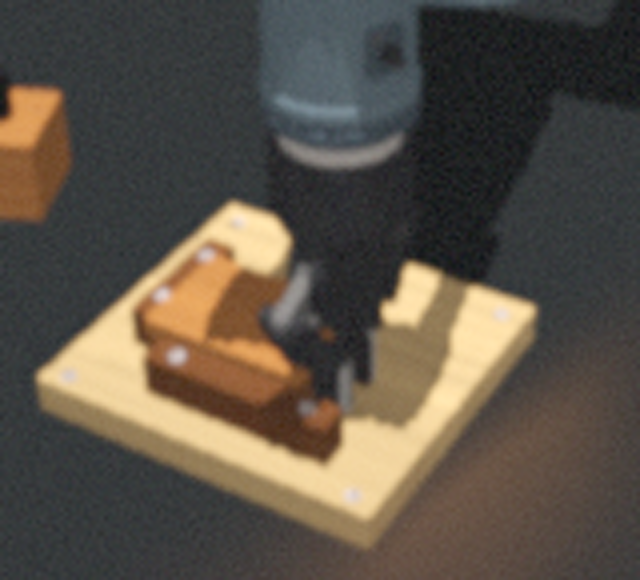

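Call:
move_arm --targets '[[[-0.07,0,0,0,0,0],[-0.07,0,0,0,0,0],[-0.07,0,0,0,0,0]]]'

```text
time: 12.05
position: [0.6202, 0.0877, 0.0257]
orientation: [-2.465, -1.947, -0.004]
contact_force: [2.6, 9.0, -0.5]
opening: 0.0201
```

Call:
move_arm --targets '[[[1.0,0,0,0,0,0],[2.5,0,0,0,0,0],[3,0,-4,0,0,0],[3,0,-7,0,0,0],[3,0,-7,0,0,0]]]' --fingers 5

```text
time: 12.55
position: [0.6303, 0.116, 0.1007]
orientation: [2.46, 1.944, 0.01]
contact_force: [1.4, 0.6, -0.6]
opening: 0.0498
```

```bash
python3 -c "
from h import *
st();x,y=jw(-.035,-.008);go(x,y,.09,J[2])"
```

```text
t 12.55 pos [0.6303 0.116  0.1007] jig (np.float64(27.64), np.float64(79.56)) yaw 76.64 Fjig [ 1.26  0.9  -0.64] open 0.0498
row [-8.76, -6.27, 1.0, 0.31, -0.45, 90.0] j6 0.23
```

Call:
move_arm --targets '[[[-8.8,-6.6,0,0,0,90],[-8.8,-6.6,0,0,0,90],[-8.8,-6.6,0,0,0,90],[-8.8,-6.6,0,0,0,90],[-8.8,-6.6,0,0,0,90],[-8.8,-6.6,0,0,0,90],[-8.8,-6.6,0,0,0,90],[-8.8,-6.6,0,0,0,90]]]'

```text
time: 13.35
position: [0.5417, 0.0452, 0.0949]
orientation: [3.135, 0.205, -0.002]
contact_force: [-0.2, -0.0, -0.5]
opening: 0.0499
```

```bash
python3 -c "
from h import *
st();x,y=jw(-.035,-.010);go(x,y,.0232,J[2])"
```

```text
t 13.35 pos [0.5417 0.0452 0.0949] jig (np.float64(-42.16), np.float64(-9.86)) yaw 7.49 Fjig [-0.22 -0.07 -0.51] open 0.0499
row [0.67, 0.27, 7.17, 0.02, 0.06, 20.85] j6 1.31
```

Call:
move_arm --targets '[[[0.37,0.15,0,0,0,20.85],[0.37,0.15,0,0,0,20.85],[0.37,0.15,1,0,0,20.85],[0.37,0.15,4,0,0,20.85],[0.37,0.15,6,0,0,20.85],[0.37,0.15,7.1,0,0,20.85],[0.37,0.15,7.1,0,0,20.85]]]'

```text
time: 14.05
position: [0.5449, 0.0442, 0.0229]
orientation: [3.121, -0.356, -0.005]
contact_force: [0.1, 0.1, 0.5]
opening: 0.0502
```

```bash
python3 -c "
from h import *
st();x,y=jw(-.021,-.010);go(x,y,.0230,J[2])"
```

```text
t 14.05 pos [0.5449 0.0442 0.0229] jig (np.float64(-38.87), np.float64(-10.03)) yaw -13.0 Fjig [0.03 0.11 0.49] open 0.0502
row [1.79, 0.01, -0.02, 0.02, 0.17, 0.36] j6 1.66
```

Call:
move_arm --targets '[[[0.5,0,0,0,0,0.35],[1.0,0,0,0,0,0.35],[1.3,0,0,0,0,0.35],[1.5,0,0,0,0,0.35],[1.7,0,0,0,0,0.35],[1.8,0,0,0,0,0.35],[1.8,0,0,0,0,0.35],[1.8,0,0,0,0,0.35]]]'

```text
time: 14.85
position: [0.5622, 0.04, 0.0242]
orientation: [-3.12, 0.366, 0.004]
contact_force: [-4.9, 0.4, 3.5]
opening: 0.0503
```

Call:
move_arm --targets '[[[0.1,0,0,0,0,0],[0.1,0,0,0,0,0],[0.1,0,0,0,0,0]]]'

```text
time: 15.15
position: [0.5621, 0.0401, 0.024]
orientation: [-3.12, 0.365, 0.008]
contact_force: [-7.9, 0.2, 6.2]
opening: 0.0498
```

```bash
python3 -c "
from h import *
st()"
```

```text
t 15.15 pos [0.5621 0.0401 0.024 ] jig (np.float64(-21.15), np.float64(-10.11)) yaw -13.35 Fjig [-7.71 -1.63  6.24] open 0.0498
```

Call:
move_arm --targets '[[[-1.0,0,0,0,0,0],[-2.0,0,-1,0,0,0],[-2.0,0,-5,0,0,0],[-2.0,0,-9,0,0,0],[-5,10,-12,0,0,0],[-10,15,-14,0,0,0],[-14,20,-14,0,0,0],[-17,22,-14,0,0,0]]]'

```text
time: 15.95
position: [0.4082, -0.0935, 0.1568]
orientation: [3.119, -0.364, 0.005]
contact_force: [0.1, -1.4, 0.7]
opening: 0.0495
```

```bash
python3 -c "
from h import *
st()
T=cap('top','g.png');S=cap('scene','g2.png')
a=cv2.imread('pics/g.png')[140:230,210:310];b=cv2.imread('pics/g2.png')[190:275,180:300]
cv2.imwrite('pics/h.png',np.hstack([cv2.resize(a,(400,360),interpolation=2),cv2.resize(b,(400,360),interpolation=2)]))
cv2.imwrite('pics/h1.png',cv2.resize(a,(800,600)[:1]*1+(720,),interpolation=2)[:600])
J[:2]=jw(-.0001,-.00135);print(J)
for p in(T,S):print('hole exp',proj(p,[*jw(.025,-.02),.06]),'corners',[np.round(proj(p,[*jw(x,y),.06]),1) for x,y in((.06,.04),(.06,-.06),(-.01,-.06),(-.01,.04))])
"
```

```text
t 15.95 pos [ 0.4082 -0.0935  0.1568] jig (np.float64(-140.05), np.float64(-175.58)) yaw -13.32 Fjig [ 0.44 -1.37  0.73] open 0.0495
[ 0.58459076  0.04370964 -0.23317599]
hole exp (np.float64(271.6360642765102), np.float64(170.66790571479157)) corners [array([253.7, 154.1]), array([288.2, 162. ]), array([282.8, 185.8]), array([248. , 177.8])]
hole exp (np.float64(228.49421702396495), np.float64(215.94522468039168)) corners [array([242.6, 233.4]), array([205.2, 218.8]), array([222.7, 202.8]), array([259. , 215.8])]
```

View pics/h.png

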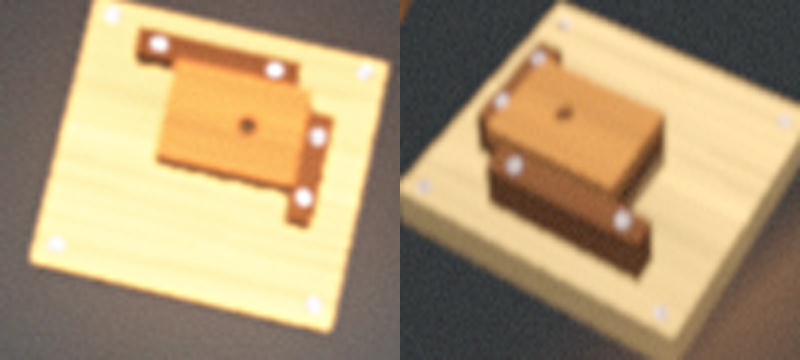

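```bash
sed -i 's/^J=np.array.*/J=np.array([ 0.58459076,0.04370964,-0.23317599])/' h.py; python3 -c "
from h import *
a=cv2.imread('pics/g.png')[195:245,330:410];b=cv2.imread('pics/g2.png')[145:205,115:195]
cv2.imwrite('pics/i.png',cv2.resize(a,(800,500),interpolation=2));cv2.imwrite('pics/i2.png',cv2.resize(b,(800,600),interpolation=2))"
```

```text
(no output)
```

View pics/i.png

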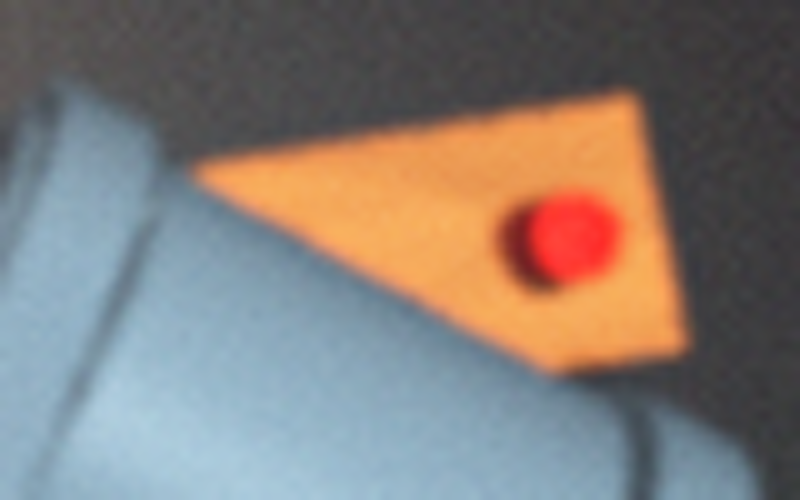

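View pics/i2.png

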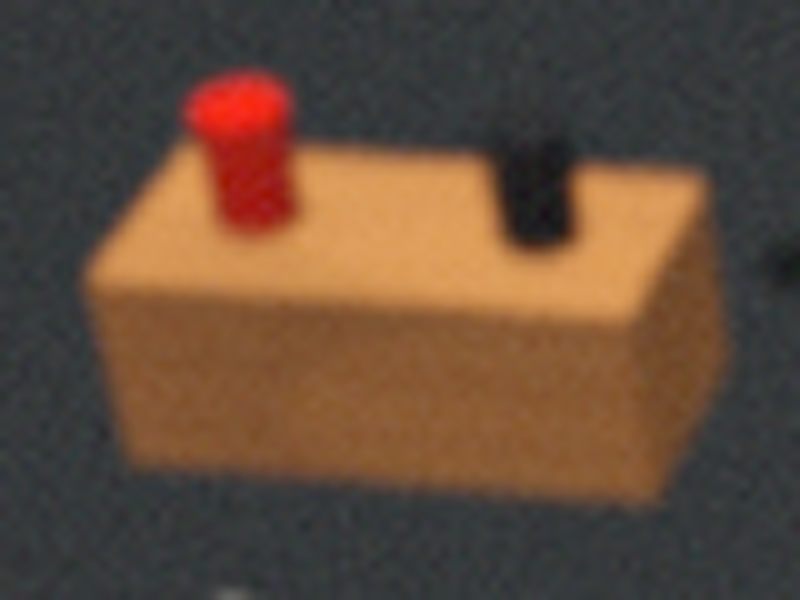

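```bash
python3 -c "
from h import *
T=cap('top');S=cap('scene')
print(ray(T,z2(575,234,10,330,195),.096),ray(S,z2(242,104,10,115,145),.096))
for q in[(632,92),(690,350)]:print(ray(T,z2(*q,10,330,195),.06))
for q in[(88,280),(632,318),(705,175)]:print('S',ray(S,z2(*q,10,115,145),.06))
st()"
```

```text
[ 0.46831736 -0.2877031   0.096     ] [ 0.46857484 -0.28664725  0.096     ]
[ 0.50954772 -0.31905069  0.06      ]
[ 0.43786983 -0.33139606  0.06      ]
S [ 0.50966667 -0.31640891  0.06      ]
S [ 0.485824   -0.16774252  0.06      ]
S [ 0.4138414 -0.1809685  0.06     ]
t 16.15 pos [ 0.4087 -0.093   0.1564] jig (np.float64(-139.51), np.float64(-173.61)) yaw -13.53 Fjig [ 0.03 -0.37  0.29] open 0.0498
```

```bash
python3 -c "
from h import *
go(.4685,-.2872,.13,np.radians(-13.36))"
```

```text
row [10.35, 17.49, 2.68, 0.02, -0.15, -0.17] j6 1.3
```

Call:
move_arm --targets '[[[10.35,17.5,1,0,0,0],[10.35,17.5,1,0,0,0],[10.35,17.5,1,0,0,0],[10.35,17.5,1,0,0,0],[10.35,17.5,1.5,0,0,0],[10.35,17.5,2.5,0,0,0],[10.35,17.5,2.5,0,0,0]]]'

```text
time: 16.85
position: [0.4684, -0.2837, 0.1283]
orientation: [-3.117, 0.363, 0.006]
contact_force: [-0.7, 0.4, -0.3]
opening: 0.0499
```

```bash
python3 -c "
from h import *
st();go(.4685,-.2872,.066,np.radians(-13.36))
b=cap('scene')['frame'][110:210,90:220][...,::-1]
cv2.imwrite('pics/j.png',cv2.resize(b,(780,600),interpolation=2))"
```

```text
t 16.85 pos [ 0.4684 -0.2837  0.1283] jig (np.float64(-37.36), np.float64(-345.42)) yaw -13.27 Fjig [-0.77  0.26 -0.32] open 0.0499
row [0.11, 0.35, 6.23, -0.15, 0.23, 0.09] j6 1.04
```

View pics/j.png

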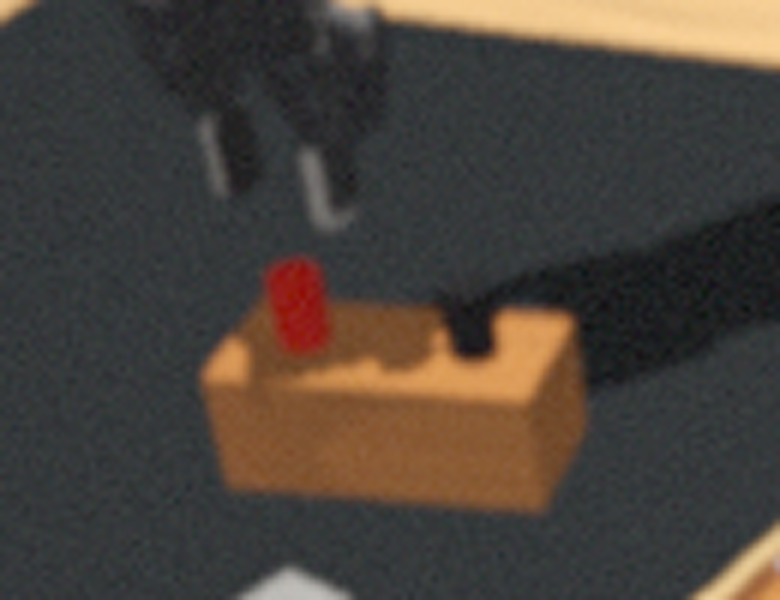

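Call:
move_arm --targets '[[[0,0,1,0,0,0],[0,0,2,0,0,0],[0,0,2,0,0,0]]]'

```text
time: 17.2
position: [0.4683, -0.2848, 0.1093]
orientation: [-3.119, 0.364, 0.003]
contact_force: [-1.1, -0.1, -0.8]
opening: 0.0502
```

```bash
python3 -c "
from h import *
st();go(.4685,-.2872,.066,np.radians(-13.36))"
```

```text
t 17.2 pos [ 0.4683 -0.2848  0.1093] jig (np.float64(-37.27), np.float64(-346.53)) yaw -13.32 Fjig [-1.03 -0.3  -0.78] open 0.0502
row [0.09, 0.23, 4.32, -0.08, 0.14, 0.04] j6 1.04
```

Call:
move_arm --targets '[[[0.09,0.23,0.3,0,0,0],[0.09,0.23,1.5,0,0,0],[0.09,0.23,2.7,0,0,0],[0.09,0.23,3.8,0,0,0],[0.09,0.23,4.3,0,0,0],[0.09,0.23,4.3,0,0,0],[0.09,0.23,4.3,0,0,0]]]'

```text
time: 17.9
position: [0.4696, -0.2889, 0.0679]
orientation: [-3.12, 0.366, 0.0]
contact_force: [-0.3, -0.5, 0.1]
opening: 0.0503
```

```bash
python3 -c "
from h import *
st();go(.4685,-.2872,.066,np.radians(-13.36))"
```

```text
t 17.9 pos [ 0.4696 -0.2889  0.0679] jig (np.float64(-35.08), np.float64(-350.16)) yaw -13.36 Fjig [-0.22 -0.54  0.1 ] open 0.0503
row [-0.14, -0.14, 0.19, -0.0, 0.0, -0.0] j6 1.04
```

Call:
move_arm --targets '[[[-0.14,-0.14,0.15,0,0,0],[-0.14,-0.14,0.15,0,0,0]]]'

```text
time: 18.1
position: [0.4685, -0.287, 0.0667]
orientation: [3.12, -0.365, 0.0]
contact_force: [0.8, -0.5, -0.5]
opening: 0.0498
```

Call:
move_arm --targets '[[[0,0,0,0,0,0],[0,0,0,0,0,0],[0,0,0,0,0,0],[0,0,0,0,0,0],[0,0,0,0,0,0],[0,0,0,0,0,0]]]' --fingers 2.0 --force 35

```text
time: 18.7
position: [0.4687, -0.2887, 0.0673]
orientation: [3.117, -0.365, 0.002]
contact_force: [-2.4, -5.5, 1.8]
opening: 0.0227
```

```bash
python3 -c "
from h import *
st()"
```

```text
t 18.7 pos [ 0.4687 -0.2887  0.0673] jig (np.float64(-35.97), np.float64(-350.24)) yaw -13.36 Fjig [-1.04 -5.94  1.76] open 0.0227
```

Call:
move_arm --targets '[[[0,0.15,0,0,0,0],[0,0.15,0,0,0,0],[0,0.15,0,0,0,0]]]'

```text
time: 19.0
position: [0.4686, -0.289, 0.0671]
orientation: [3.12, -0.365, 0.002]
contact_force: [-0.5, -0.4, 4.8]
opening: 0.023
```

```bash
python3 -c "
from h import *
st()
b=cap('scene')['frame'][110:210,90:220][...,::-1]
cv2.imwrite('pics/k.png',cv2.resize(b,(780,600),interpolation=2))"
```

```text
t 19.0 pos [ 0.4686 -0.289   0.0671] jig (np.float64(-36.01), np.float64(-350.47)) yaw -13.36 Fjig [-0.36 -0.48  4.78] open 0.023
```

View pics/k.png

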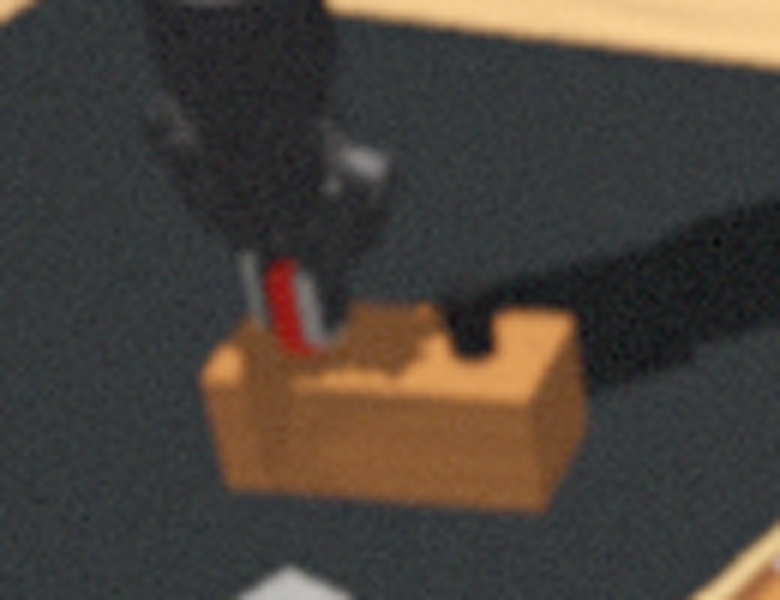

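Call:
move_arm --targets '[[[0,0,-1,0,0,0],[0,0,-2.5,0,0,0],[0,0,-4.5,0,0,0],[0,0,-7,0,0,0],[0,0,-9,0,0,0],[0,0,-10,0,0,0],[0,0,-10,0,0,0],[0,0,-10,0,0,0]]]' --force 50

```text
time: 19.85
position: [0.4677, -0.288, 0.1659]
orientation: [-3.119, 0.365, 0.001]
contact_force: [0.9, -0.3, -1.4]
opening: 0.0222
```

```bash
python3 -c "
from h import *
st();x,y=jw(.025,-.02);go(x,y,.16,np.radians(-13.36))
b=cap('scene')['frame'][90:200,90:220][...,::-1]
cv2.imwrite('pics/l.png',cv2.resize(b,(709,600),interpolation=2))"
```

```text
t 19.85 pos [ 0.4677 -0.288   0.1659] jig (np.float64(-37.08), np.float64(-349.72)) yaw -13.36 Fjig [ 0.92 -0.06 -1.37] open 0.0222
row [6.21, -32.97, 0.61, -0.04, 0.05, 0.0] j6 1.04
```

View pics/l.png

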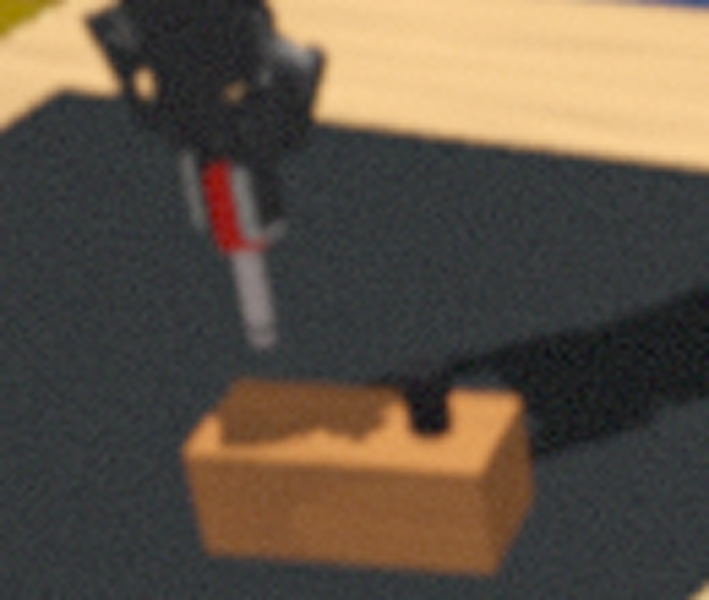

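Call:
move_arm --targets '[[[6.2,-33,0,0,0,0],[6.2,-33,0,0,0,0],[6.2,-33,0,0,0,0],[6.2,-33,0,0,0,0],[6.2,-33,0,0,0,0],[6.2,-33,0,0,0,0],[6.2,-33,0,0,0,0],[6.2,-33,0,0,0,0]]]'

```text
time: 20.7
position: [0.6047, 0.0228, 0.1647]
orientation: [-3.12, 0.357, 0.004]
contact_force: [-0.1, -1.2, 0.0]
opening: 0.0224
```

```bash
python3 -c "
from h import *
st();x,y=jw(.025,-.02);go(x,y,.14,np.radians(-13.36))"
```

```text
t 20.7 pos [0.6047 0.0228 0.1647] jig (np.float64(24.42), np.float64(-15.69)) yaw -13.07 Fjig [ 0.21 -1.14  0.02] open 0.0224
row [0.06, 0.43, 2.47, -0.07, 0.15, 0.29] j6 1.64
```

Call:
move_arm --targets '[[[0,0.2,1,0,0,0],[0,0.2,2,0,0,0],[0,0.2,2.4,0,0,0],[0,0.2,2.4,0,0,0],[0,0.2,2.4,0,0,0]]]'

```text
time: 21.2
position: [0.604, 0.0153, 0.1423]
orientation: [-3.12, 0.368, 0.001]
contact_force: [0.2, 0.6, -0.1]
opening: 0.0226
```

```bash
python3 -c "
from h import *
st();x,y=jw(.025,-.02);go(x,y,.128,np.radians(-13.36))
S=cap('scene')
print('hole',proj(S,[x,y,.06]),'tip exp',proj(S,[*ctrl.read_state()['position'][:2],ctrl.read_state()['position'][2]-.0611]))
b=S['frame'][170:250,190:290][...,::-1]
cv2.imwrite('pics/m.png',cv2.resize(b,(750,600),interpolation=2))"
```

```text
t 21.2 pos [0.604  0.0153 0.1423] jig (np.float64(25.48), np.float64(-23.15)) yaw -13.45 Fjig [ 0.06  0.59 -0.14] open 0.0226
row [-0.05, -0.32, 1.43, 0.0, 0.02, -0.09] j6 1.63
hole (np.float64(228.49421699901882), np.float64(215.9452236451492)) tip exp (np.float64(226.74161961444096), np.float64(208.213132387355))
```

View pics/m.png

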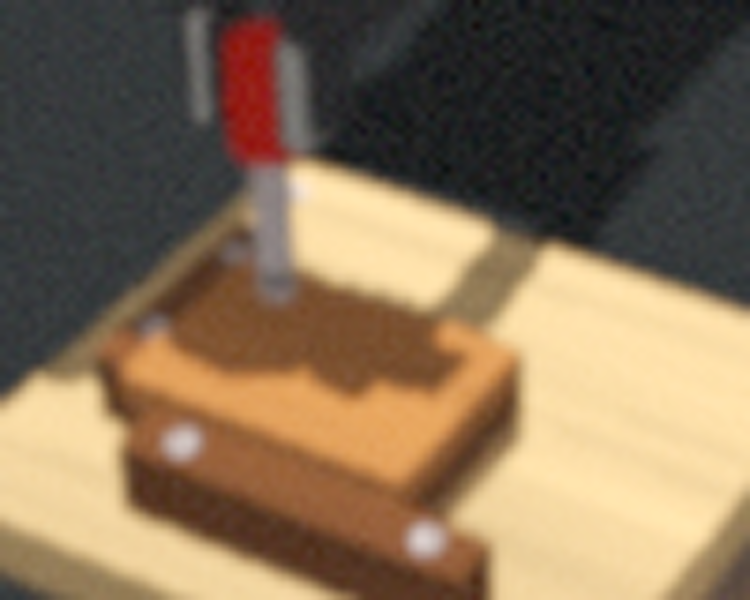

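Call:
move_arm --targets '[[[-0.05,-0.32,0.5,0,0,0],[-0.05,-0.32,1.2,0,0,0],[-0.05,-0.32,1.4,0,0,0],[-0.05,-0.32,1.4,0,0,0]]]'

```text
time: 21.65
position: [0.6039, 0.0197, 0.1276]
orientation: [-3.12, 0.365, 0.002]
contact_force: [-0.6, -0.6, -0.3]
opening: 0.0227
```

```bash
python3 -c "
from h import *
st();x,y=jw(.025,-.02);go(x,y,.128,np.radians(-13.36))"
```

```text
t 21.65 pos [0.6039 0.0197 0.1276] jig (np.float64(24.37), np.float64(-18.94)) yaw -13.34 Fjig [-0.49 -0.72 -0.34] open 0.0227
row [0.06, 0.11, -0.04, 0.01, 0.08, 0.02] j6 1.64
```

Call:
move_arm --targets '[[[0.05,0.1,0,0,0,0],[0.05,0.1,0.3,0,0,0],[0.05,0.1,0.5,0,0,0],[0.05,0.1,0.5,0,0,0]]]'

```text
time: 22.05
position: [0.6045, 0.0184, 0.123]
orientation: [-3.12, 0.366, 0.001]
contact_force: [-0.4, 0.3, -1.0]
opening: 0.0225
```

```bash
python3 -c "
from h import *
st();x,y=jw(.025,-.02);go(x,y,.122,np.radians(-13.36))"
```

```text
t 22.05 pos [0.6045 0.0184 0.123 ] jig (np.float64(25.18), np.float64(-20.05)) yaw -13.36 Fjig [-0.44  0.16 -0.98] open 0.0225
row [-0.02, -0.01, 0.1, 0.0, 0.04, -0.0] j6 1.64
```

On target laterally; now descend slowly by feel.

Call:
move_arm --targets '[[[0,0,0.15,0,0,0],[0,0,0.3,0,0,0],[0,0,0.3,0,0,0]]]'

```text
time: 22.35
position: [0.6045, 0.0184, 0.1202]
orientation: [-3.12, 0.365, 0.001]
contact_force: [0.1, -0.5, -0.4]
opening: 0.0226
```

Call:
move_arm --targets '[[[0,0,0.1,0,0,0],[0,0,0.2,0,0,0],[0,0,0.2,0,0,0]]]'

```text
time: 22.65
position: [0.6046, 0.0185, 0.1183]
orientation: [-3.12, 0.365, 0.0]
contact_force: [0.1, -0.2, -0.1]
opening: 0.0222
```

```bash
python3 -c "
from h import *
st();x,y=jw(.025,-.02);go(x,y,.122,np.radians(-13.36))"
```

```text
t 22.65 pos [0.6046 0.0185 0.1183] jig (np.float64(25.32), np.float64(-19.88)) yaw -13.36 Fjig [ 0.19 -0.19 -0.1 ] open 0.0222
row [-0.03, 0.01, -0.37, -0.01, 0.01, 0.0] j6 1.64
```

Call:
move_arm --targets '[[[0,0,0.15,0,0,0],[0,0,0.3,0,0,0],[0,0,0.3,0,0,0]]]'

```text
time: 22.95
position: [0.6045, 0.0187, 0.115]
orientation: [-3.12, 0.365, 0.001]
contact_force: [-0.5, 2.0, -0.8]
opening: 0.0224
```

Call:
move_arm --targets '[[[0,0,0.15,0,0,0],[0,0,0.3,0,0,0],[0,0,0.4,0,0,0],[0,0,0.4,0,0,0]]]'

```text
time: 23.35
position: [0.6046, 0.0186, 0.1111]
orientation: [-3.12, 0.365, 0.001]
contact_force: [0.1, 2.4, -0.6]
opening: 0.0227
```

```bash
python3 -c "
from h import *
st();x,y=jw(.025,-.02);go(x,y,.122,np.radians(-13.36))"
```

```text
t 23.35 pos [0.6046 0.0186 0.1111] jig (np.float64(25.24), np.float64(-19.84)) yaw -13.36 Fjig [-0.45  2.37 -0.6 ] open 0.0227
row [-0.02, 0.02, -1.09, -0.01, 0.03, -0.0] j6 1.64
```

Call:
move_arm --targets '[[[0,-0.04,0,0,0,0],[0,-0.04,0,0,0,0]]]'

```text
time: 23.55
position: [0.6046, 0.0187, 0.1111]
orientation: [3.12, -0.365, -0.001]
contact_force: [0.4, 1.0, -2.3]
opening: 0.0223
```

```bash
python3 -c "
from h import *
st()"
```

```text
t 23.55 pos [0.6046 0.0187 0.1111] jig (np.float64(25.24), np.float64(-19.72)) yaw -13.36 Fjig [ 0.15  1.08 -2.29] open 0.0223
```

Call:
move_arm --targets '[[[0,-0.02,0.15,0,0,0],[0,-0.02,0.3,0,0,0],[0,-0.02,0.4,0,0,0],[0,-0.02,0.4,0,0,0]]]'

```text
time: 23.95
position: [0.6048, 0.0188, 0.1072]
orientation: [3.12, -0.365, -0.0]
contact_force: [-1.4, 0.8, -0.8]
opening: 0.0228
```

Call:
move_arm --targets '[[[0,0,0.15,0,0,0],[0,0,0.3,0,0,0],[0,0,0.4,0,0,0],[0,0,0.4,0,0,0]]]'

```text
time: 24.35
position: [0.6048, 0.0189, 0.1032]
orientation: [3.12, -0.365, -0.0]
contact_force: [-0.6, 0.6, -1.2]
opening: 0.0226
```

```bash
python3 -c "
from h import *
st()"
```

```text
t 24.35 pos [0.6048 0.0189 0.1032] jig (np.float64(25.37), np.float64(-19.47)) yaw -13.36 Fjig [-0.68  0.42 -1.2 ] open 0.0226
```

Call:
move_arm --targets '[[[0,0,0.2,0,0,0],[0,0,0.4,0,0,0],[0,0,0.5,0,0,0],[0,0,0.5,0,0,0]]]'

```text
time: 24.75
position: [0.6048, 0.0189, 0.0981]
orientation: [3.12, -0.365, -0.0]
contact_force: [-1.1, 0.8, -1.3]
opening: 0.0226
```

Call:
move_arm --targets '[[[0,0,0.2,0,0,0],[0,0,0.4,0,0,0],[0,0,0.5,0,0,0],[0,0,0.5,0,0,0]]]'

```text
time: 25.15
position: [0.6048, 0.019, 0.0931]
orientation: [3.12, -0.365, -0.0]
contact_force: [-0.7, 1.8, -0.6]
opening: 0.0227
```

```bash
python3 -c "
from h import *
st()"
```

```text
t 25.15 pos [0.6048 0.019  0.0931] jig (np.float64(25.35), np.float64(-19.43)) yaw -13.36 Fjig [-1.13  1.55 -0.64] open 0.0227
```

Call:
move_arm --targets '[[[-0.02,-0.02,0.1,0,0,0],[-0.02,-0.02,0.3,0,0,0],[-0.02,-0.02,0.5,0,0,0],[-0.02,-0.02,0.5,0,0,0]]]'

```text
time: 25.55
position: [0.6047, 0.0191, 0.0881]
orientation: [3.12, -0.366, -0.0]
contact_force: [-0.3, -0.3, -1.0]
opening: 0.0228
```

Call:
move_arm --targets '[[[0,0,0.2,0,0,0],[0,0,0.4,0,0,0],[0,0,0.4,0,0,0]]]'

```text
time: 25.85
position: [0.6046, 0.0192, 0.0841]
orientation: [-3.12, 0.366, 0.0]
contact_force: [-0.4, -0.2, -1.1]
opening: 0.0223
```

```bash
python3 -c "
from h import *
st()"
```

```text
t 25.85 pos [0.6046 0.0192 0.0841] jig (np.float64(25.17), np.float64(-19.23)) yaw -13.36 Fjig [-0.34 -0.26 -1.06] open 0.0223
```

Call:
move_arm --targets '[[[0,0,0.15,0,0,0],[0,0,0.3,0,0,0],[0,0,0.3,0,0,0]]]'

```text
time: 26.15
position: [0.6046, 0.0192, 0.0812]
orientation: [-3.12, 0.366, 0.0]
contact_force: [0.1, 0.6, -1.2]
opening: 0.0228
```

Call:
move_arm --targets '[[[0,0,0.15,0,0,0],[0,0,0.3,0,0,0],[0,0,0.3,0,0,0]]]'

```text
time: 26.45
position: [0.6046, 0.0192, 0.0781]
orientation: [-3.12, 0.366, 0.0]
contact_force: [0.1, 0.0, -0.2]
opening: 0.0226
```

```bash
python3 -c "
from h import *
st()"
```

```text
t 26.45 pos [0.6046 0.0192 0.0781] jig (np.float64(25.13), np.float64(-19.19)) yaw -13.36 Fjig [ 0.14  0.04 -0.2 ] open 0.0226
```

Into the bore; now the ball zone in 2 mm steps.

Call:
move_arm --targets '[[[0,0,0.1,0,0,0],[0,0,0.2,0,0,0],[0,0,0.2,0,0,0]]]'

```text
time: 26.75
position: [0.6047, 0.0192, 0.0763]
orientation: [-3.12, 0.365, 0.0]
contact_force: [-0.2, -0.1, -1.0]
opening: 0.0228
```

Call:
move_arm --targets '[[[0,0,0.1,0,0,0],[0,0,0.2,0,0,0],[0,0,0.2,0,0,0]]]'

```text
time: 27.05
position: [0.6047, 0.0191, 0.0743]
orientation: [3.12, -0.366, -0.0]
contact_force: [-1.2, -1.3, -1.3]
opening: 0.0229
```

Call:
move_arm --targets '[[[0,0,0.1,0,0,0],[0,0,0.2,0,0,0],[0,0,0.2,0,0,0]]]'

```text
time: 27.35
position: [0.6047, 0.019, 0.0724]
orientation: [3.12, -0.365, -0.0]
contact_force: [-2.0, -1.2, 0.4]
opening: 0.0222
```

```bash
python3 -c "
from h import *
st()"
```

```text
t 27.35 pos [0.6047 0.019  0.0724] jig (np.float64(25.25), np.float64(-19.43)) yaw -13.36 Fjig [-1.69 -1.6   0.4 ] open 0.0222
```

Call:
move_arm --targets '[[[0,0,0.1,0,0,0],[0,0,0.2,0,0,0],[0,0,0.2,0,0,0]]]'

```text
time: 27.65
position: [0.6046, 0.019, 0.0701]
orientation: [3.12, -0.366, -0.0]
contact_force: [-1.1, -1.5, -1.1]
opening: 0.0226
```

Call:
move_arm --targets '[[[0,0,0.1,0,0,0],[0,0,0.2,0,0,0],[0,0,0.2,0,0,0]]]'

```text
time: 27.95
position: [0.6046, 0.0194, 0.068]
orientation: [-3.12, 0.366, 0.001]
contact_force: [-0.6, -1.1, -1.7]
opening: 0.0226
```

Call:
move_arm --targets '[[[0,0,0.1,0,0,0],[0,0,0.1,0,0,0],[0,0,0.1,0,0,0]]]'

```text
time: 28.25
position: [0.6046, 0.0194, 0.0673]
orientation: [-3.12, 0.365, 0.0]
contact_force: [-2.0, -0.9, -1.1]
opening: 0.0227
```

```bash
python3 -c "
from h import *
st()"
```

```text
t 28.25 pos [0.6046 0.0194 0.0673] jig (np.float64(25.07), np.float64(-18.99)) yaw -13.36 Fjig [-1.7  -1.3  -1.14] open 0.0227
```

Call:
move_arm --targets '[[[0,0,0.05,0,0,0],[0,0,0.1,0,0,0],[0,0,0.1,0,0,0]]]'

```text
time: 28.55
position: [0.6047, 0.0194, 0.0672]
orientation: [-3.12, 0.365, 0.0]
contact_force: [-4.4, -0.5, 5.3]
opening: 0.0225
```

Call:
move_arm --targets '[[[0,0,0.05,0,0,0],[0,0,0.05,0,0,0],[0,0,0.05,0,0,0]]]'

```text
time: 28.85
position: [0.6048, 0.0194, 0.0671]
orientation: [-3.12, 0.365, 0.0]
contact_force: [-5.3, 0.2, 9.1]
opening: 0.0224
```

```bash
python3 -c "
from h import *
st()
S=cap('scene')
b=S['frame'][170:250,190:290][...,::-1]
cv2.imwrite('pics/n.png',cv2.resize(b,(750,600),interpolation=2))"
```

```text
t 28.85 pos [0.6048 0.0194 0.0671] jig (np.float64(25.24), np.float64(-19.01)) yaw -13.35 Fjig [-5.16 -1.02  9.07] open 0.0224
```

View pics/n.png

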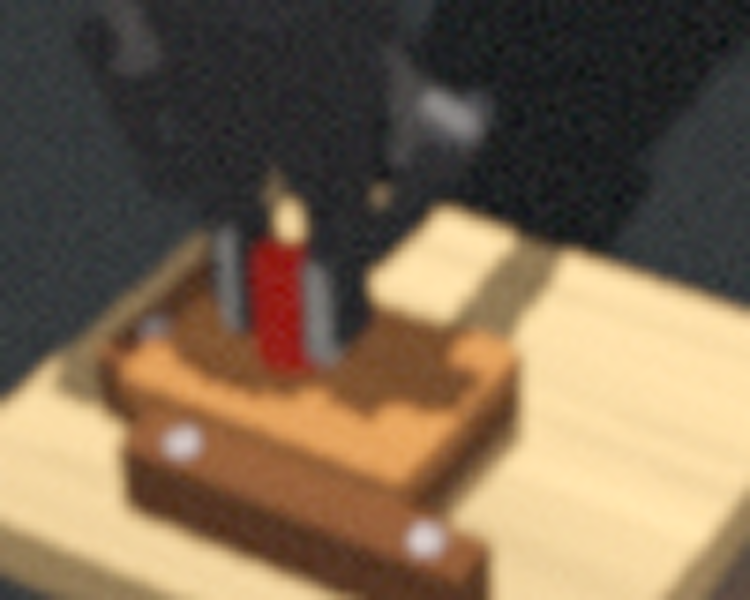

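Call:
move_arm --targets '[[[0,0,-0.08,0,0,0],[0,0,-0.08,0,0,0]]]' --force 20

```text
time: 29.1
position: [0.6047, 0.0194, 0.0672]
orientation: [-3.12, 0.365, -0.0]
contact_force: [-4.2, -0.3, 5.3]
opening: 0.0225
```

Call:
move_arm --targets '[[[0,0,0,0,0,0],[0,0,0,0,0,0],[0,0,0,0,0,0],[0,0,0,0,0,0]]]' --fingers 4.0

```text
time: 29.5
position: [0.6048, 0.0192, 0.0666]
orientation: [-3.12, 0.365, -0.0]
contact_force: [0.3, 0.2, -0.2]
opening: 0.04
```

```bash
python3 -c "
from h import *
st()"
```

```text
t 29.5 pos [0.6048 0.0192 0.0666] jig (np.float64(25.36), np.float64(-19.16)) yaw -13.36 Fjig [ 0.21  0.21 -0.2 ] open 0.04
```

Call:
move_arm --targets '[[[0,0,-0.5,0,0,0],[0,0,-2,0,0,0],[0,0,-4.5,0,0,0],[0,0,-8,0,0,0],[-4,0,-12,0,0,0],[-9,4,-12,0,0,0],[-14,8,-12,0,0,0],[-18,12,-12,0,0,0]]]'

```text
time: 30.3
position: [0.4341, -0.0374, 0.1881]
orientation: [3.12, -0.363, 0.004]
contact_force: [-0.3, -1.3, 0.5]
opening: 0.0399
```

Call:
move_arm --targets '[[[-5,6,0,0,0,0],[-5,10,0,0,0,0],[-5,12,0,0,0,0],[-5,12,0,0,0,0]]]'

```text
time: 30.7
position: [0.3582, -0.1461, 0.1883]
orientation: [3.116, -0.373, 0.004]
contact_force: [0.8, 0.4, -0.1]
opening: 0.0399
```

```bash
python3 -c "
from h import *
st()
T=cap('top','o.png');S=cap('scene','o2.png')
a=cv2.imread('pics/o.png')[140:230,210:310];b=cv2.imread('pics/o2.png')[180:270,180:280]
cv2.imwrite('pics/p.png',np.hstack([cv2.resize(a,(400,360),interpolation=2),cv2.resize(b,(400,360),interpolation=2)]))
for p in(T,S):print('knob top exp',np.round(proj(p,[*jw(.025,-.02),.096]),1),'bottom',np.round(proj(p,[*jw(.025,-.02),.06]),1))
f=S['frame'].astype(int);m=((f[...,0]>120)&(f[...,1]<70)&(f[...,2]<70)).astype(np.uint8)
print(cv2.connectedComponentsWithStats(m)[2:])
"
```

```text
t 30.7 pos [ 0.3582 -0.1461  0.1883] jig (np.float64(-176.41), np.float64(-236.95)) yaw -13.66 Fjig [ 0.67  0.54 -0.09] open 0.0399
knob top exp [272.2 168.3] bottom [271.6 170.7]
knob top exp [227.7 203.3] bottom [228.5 215.9]
(array([[     0,      0,    512,    384, 195379],
       [   383,    188,     29,     22,    494],
       [   224,    203,      9,     16,    119],
       [   374,    345,     46,     39,    616]], dtype=int32), array([[254.71923799, 190.92311866],
       [396.46963563, 198.36437247],
       [228.39495798, 210.31932773],
       [395.32305195, 365.33116883]]))
```

View pics/p.png

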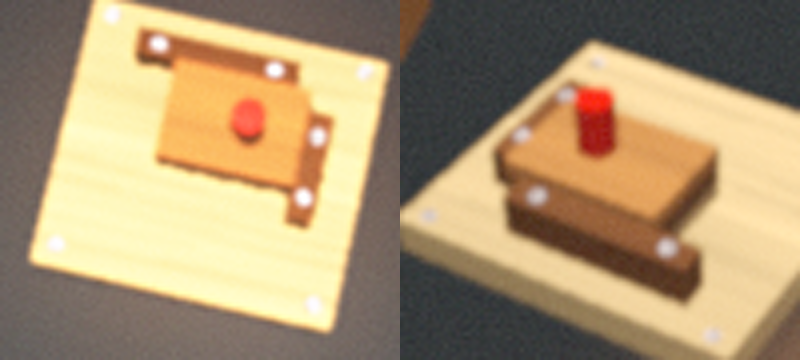

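View pics/o2.png

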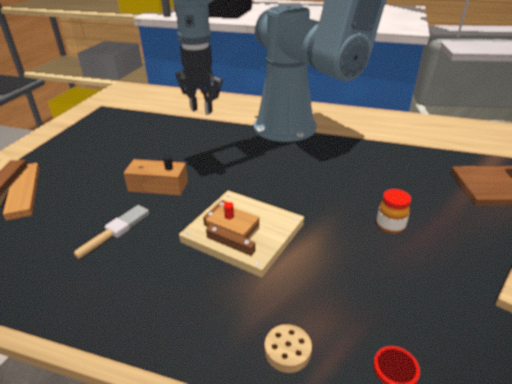

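```bash
python3 -c "
from h import *
print(ctrl.job_done())"
```

```text
the job is handed in; nothing more can be done
None
```

I slid the pack flush against both fences, pushed the red-knobbed pin through all three blanks until it seated in the jig, let go and backed away. The job was handed in at about 31 s of robot time.

- **Pack:** I pushed it against the long fence, then the short fence, then the long fence again. At each fence it came to a firm stop and did not move further up to about 8–9 N. In the final pictures the pack looks square and flush.
- **Pin:** Going down, sideways forces stayed at about 2 N or less until the knob touched. I felt a small sideways shift past the ball, then a firm stop. The gripper was then at the same height as when the knob rested on the rack, which is also 60 mm, and the last push was about 9 N.
- **After release:** The gripper reads about zero force, and in the pictures the knob stands upright on the pack at the expected height. The black-knobbed pin, jar and brush look unmoved.

**Disagreements and limits:**
- My first camera estimate of the jig's position was about 1.3 mm off along the short-fence direction. I corrected it from the contact with the fence.
- The two lower blanks are mostly hidden from the cameras. That they are flush rests on the fence contacts and on the pin passing through all three.
- I felt no distinct 5 N peak at the ball, so the snap-in rests on the sideways shift and the stop height. I did not do a pull test.

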